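# Load and lock the pressure curing pot

## Task

Put the repaired denture under pressure: lift the wire basket with the cast in it by its bail, stand it on the floor of the open pressure pot and fold the bail down; then shut the lid and swing the locking bar across it until the bar is fully home in its keeper. Only when the bar is locked, open the air by turning the valve lever a quarter turn clockwise, as far as it goes, so that it lies in line with its pipe. Do not spill the cast or shift the other things on the bench.

Things in the scene. Friction and masses are not known exactly. Their poses are not given: they have to be found in the camera images.
- pot: Pressure curing pot, cast aluminium, screwed to the bench. Origin: centre of its underside; z up, x from the bar's pivot to the keeper, y towards the lid's hinge. 172 mm across, mouth 156 mm, inner floor 15 mm and rim 105 mm above the bench, flange 188 mm across. Hinge lugs (+y, 119 mm high), pivot (-x, 149 mm) and keeper (+x, 146 mm) lie within 126 mm of the centre
- pot_floor (a point): Centre of the pot's inner floor, 15 mm above the bench; axes as the pot's
- keeper (a point): Middle of the keeper, where the bar's tip comes to rest, 128 mm above the bench at the pot's x = 116 mm, y = 0: a hook 18 mm wide, open towards the pot's -y, with a stop at its +y side; axes as the pot's
- lid (a joint): Lid angle, rad: 0 shut, 1.95 fully open (starts at 1.55 to 1.85, about upright). A plate 188 mm across, 10 mm thick, 0.45 kg, on a damped hinge that needs 1 to 3 N at the tab. It stays where it is left above about 1.0 rad; below that it sinks shut by itself within some seconds
- lid_hinge (a point): Middle of the lid's hinge axis, which runs along the pot's x at y = +103 mm, 112 mm above the bench (fixed; axes as the pot's)
- lid_tab (a point): On the outer (upper) face of the tab at the lid's free edge (46 mm wide, 10 mm thick), 205 mm from the hinge axis, 12 mm from the tab's end. Axes turn with the lid: z out of its outer face, -y from hinge to tab. Gauge (42 mm proud) and relief valve stand within 85 mm of the hinge axis; the rest is flat but for a 4 mm boss in the middle
- bar (a joint): Locking bar angle, rad: 0 fully home in the keeper, across the middle of the lid; grows clockwise seen from above to 1.9, swung out over the pot's -y side (starts at 1.25 to 1.75). Turns level about an upright pivot, stays where it is left, needs about 1 N at the knob
- bar_pivot (a point): Bar's upright pivot axis, at the pot's x = -104 mm, y = 0, 128 mm above the bench (fixed; axes as the pot's)
- bar_knob (a point): Centre of the black upright cylindrical knob on the bar, 28 mm across, 36 mm tall, 157 mm above the bench, 180 mm from the pivot; it stands 5 mm clear of the bar on a stem. The bar is flat steel, 222 mm from pivot to tip, 28 mm wide, 122 to 134 mm above the bench, and passes just over the shut lid
- valve (a joint): Air valve lever angle, rad: 0 shut (across the pipe, along the pot's +x), grows clockwise seen from above to 1.571 fully open (along the pot's -y, in line with the pipe). Stays where it is left, needs about 1.5 N at its tip
- valve_stem (a point): Valve lever's upright axis, at the pot's x = 35 mm, y = -175 mm, 116 mm above the bench (fixed; axes as the pot's). The air pipe runs below it, 75 mm above the bench, from the pot along -y and down into the bench at y = -230 mm
- valve_tip (a point): Point on the valve lever 76 mm from its axis, 10 mm short of its tip, at mid-height, 116 mm above the bench. Black grip 18 mm wide, 15 mm tall, from 30 to 86 mm from the axis
- basket: Round wire basket, 120 mm across, 62 mm tall, stands loose on the bench, 0.34 kg. Origin: centre of its underside; z up; the bail's pivots lie 60 mm up at its +y and -y sides (130 mm over them)
- bail (a joint): Bail (wire handle) angle about the basket's y, rad: 0 upright, positive folded towards the basket's +x, to 1.42 either way. Stiff enough to stand upright; past about 0.4 rad it drops by itself onto the rim. Upright in the pot it stands above the rim and the lid cannot shut
- bail_grip (a point): Centre of the bail's black grip: 56 mm long along y, 14 mm thick, 50 mm from the pivots, so 110 mm above the basket's underside when upright
- cast: Cream plaster cast with a pink denture, 64 x 58 x 36 mm, 0.2 kg, lies loose in the basket, teeth up; origin at the centre of its underside, z up
- spare_cast: Bystander: yellow stone cast of a jaw, 64 x 58 x 36 mm; origin at the centre of its underside
- bowl: Bystander: dark rubber mixing bowl, 110 mm across, 65 mm tall; origin at the centre of its underside
- spray: Bystander: plain white bottle, 60 mm across, 150 mm tall; origin at the centre of its underside
- jar: Bystander: brown glass jar, 64 mm across, 75 mm tall; origin at the centre of its underside
- spatula: Bystander: plaster spatula lying flat, 190 mm long; origin under it, x along it
- bur_block: Bystander: wooden block with upright burs, 100 x 55 mm, 56 mm tall; origin at the centre of its underside
- articulator: Bystander: articulator (jaw simulator) with two mounted casts, 120 x 110 mm, 130 mm tall; origin at the centre of its underside

How it is judged:
On the way, in this order (a step that is already met when the one before it is completed fails the run):
1. the basket stands level on the pot's floor, the cast in it (z of basket in the frame of pot between 0.01 and 0.018 m and horizontal distance between basket and pot below 0.02 m and angle between basket's own z axis and vertical below 0.1 rad and z of cast in the frame of basket below 0.012 m and horizontal distance between cast and basket below 0.03 m and angle between cast's own z axis and vertical below 0.2 rad), for 0.1 s.
2. the bail is folded down inside the pot (z of basket in the frame of pot between 0.01 and 0.018 m and horizontal distance between basket and pot below 0.02 m and angle between basket's own z axis and vertical below 0.1 rad and (value of joint bail above 1.25 rad or value of joint bail below -1.25 rad)), for 0.2 s.
3. the lid is shut (all of step 2 and value of joint lid below 0.03 rad), for 0.2 s.
4. the locking bar is fully home in its keeper (value of joint lid below 0.03 rad and value of joint bar below 0.05 rad), for 0.2 s.
5. the air valve is fully open (all of step 4 and value of joint valve above 1.45 rad), for 0.2 s.
At the end, for the whole second after the job is handed in: Basket level on the pot's floor within 20 mm of its centre with the cast upright in it, bail folded past 1.25 rad, lid within 0.03 rad of shut, bar within 0.05 rad of fully home, valve lever turned past 1.45 rad, all at rest (all of step 2 and all of step 5 and z of cast in the frame of basket below 0.012 m and horizontal distance between cast and basket below 0.03 m and angle between cast's own z axis and vertical below 0.2 rad and velocity of joint each of lid, bar, valve below 0.05 rad/s); the robot touches nothing.
It fails at once if the air valve is opened before the bar is in its keeper (value of joint valve above 0.4 rad and value of joint bar above 0.12 rad).
It fails at once if the cast is spilled from the basket or tipped over (z of cast in the frame of basket above 0.04 m or angle between cast's own z axis and vertical above 0.9 rad).
It fails at once if another thing on the bench is shifted by more than 30 mm (distance of any of spare_cast, bowl, spray, jar, spatula, bur_block, articulator from where it was at the start of the episode above 0.03 m).
It also fails if it takes over 72 s, if anything falls off the work surface, if the arm or the gripper's body presses on something with over 40 N, if the wrist force passes 120 N, or if a joint passes its speed limit or range.

## Robot

A 6-joint arm with a two-finger parallel gripper is mounted at the origin on the work surface. World frame = base frame: x ahead of the robot, y to its left, z up, the work surface at z = 0. Lengths are in m, angles in rad, forces in N, time in s.
With the tool pointing down it reaches from about 0.35 to 0.775 m from the base axis. Payload 5.5 kg.
Tool frame: the origin (TCP) lies between the finger pads; the fingertips stand 25 mm ahead of it and the grasp point (between the pads) lies 6 mm ahead of it; z points along the fingers, y is the line along which they close (so a half turn about z gives the same grasp; the last joint's range is limited). The gripper opens to 85 mm and grips with 20 to 120 N. Pads are 22 mm wide; open, the fingers measure 114 mm over their backs; the gripper's body (76 mm by 85 mm) begins 54 mm behind the grasp point. The pads swing forward as they close: fully open they stand 13 mm farther back than shut.
Start: joints at [-1.477, 0.313, 0.046, 1.304, 0, 1.431], TCP at [0.133, -0.559, 0.256] pointing down, gripper open.
Joint ranges: [-2.76, 2.76], [-0.86, 1.69], [-1.03, 1.26], [-2.2, 2.34], [-1.47, 1.5], [-3.14, 3.14]. Speed limits (rad/s): [2.57, 2.57, 3.14, 3.14, 3.14, 3.14].

## Interface

Orientations are given as a unit quaternion [x, y, z, w].
In Python, from rig import arm gives the robot as it stands.
- The arm moves only by the tool drive_tool, never from a script. Its argument "rows" is one flat list of numbers, 7 for each row, row after row: the turn, a rotation vector about the tool's x, y, z in degrees, then the shift along the tool's x, y, z in cm, then the closure, from 0 (fully open) to 1 (shut). A call has exactly 10 rows; each row shifts and turns the commanded pose from where the row before left it, along the tool's axes as they then stand; what a row does not reach is not made up. A row lasts 1/8 s, in which the tool goes at most 62.5 mm and 10.7 degrees, less where a joint would pass 70% of its speed; a pose out of reach is approached as far as the arm can. A call with a gripper value outside its range is refused whole. The fingers move at their own pace and stop on an object; "squeeze" is the grip in N (left out, the last holds). Time passes only in rows, so rows that do not move let the fingers close, or fill a call up. It gives the time, the measured TCP pose, the force, the opening and the grip force at its end, in the units of the state.
- arm.observe(): the state, without advancing time (a new reading comes with each control period).
- arm.grab_frame(name): name is "scene" or "side" or "wrist"; returns a dict with "image" (480x640x3 uint8, blue, green, red), "z_map" (480x640 float32, m along the optical axis (not along the pixel's ray), 0 where there is no reading), "camera_matrix" (3x3 intrinsics, pixels), "k1" (the pictures are not rectified: a ray, as slopes to the right and down, at radius r is drawn at 1 + k1 r^2 times it, then the intrinsics apply), "origin" and "rotation" of the camera in the world. Camera axes: x right, y down, z forward; pixel columns grow to the right and rows downward; lengths in m; the calibration is good to about 2 mm. A picture is of the moment at which its call begins.
- arm.finish_job(): hands the job in; it is judged then, once.
The state is a dict: "time_s": time; "joints": joint angles; "dq": joint speeds; "tau": joint torques, N m; "eef_pos": TCP position; "ee_rot": TCP orientation; "wrist_force": force on the tool from outside, world axes, zero at the start; "wrist_torque": the same for the moment, N m; "width": opening from 0.0 (shut) to 1.0 (fully open); "grip_force": force on a finger pad.
Only numpy, scipy, OpenCV 4.12 (cv2) and the standard library are available. Lean on these libraries where they do the work, as an engineer would, in place of code of your own. Each camera call takes 0.05 s, during which the arm holds its last target. There are 200 camera calls.

## Working session

There is one attempt and no reset: what is moved stays moved. The work goes in short steps, Python scripts to look and compute and a tool call to move; the robot and the scene stay as the last step left them, time stands still between calls to the robot, and variables do not carry over. Pictures are saved under pics/ and viewed, at most 11 in all, crops included, and the job is handed in when it is done.

Besides the shell and the picture viewer there is one more tool, called after ">>>" in YAML: its name, and indented under it one key for each argument. drive_tool: Moves the arm, as the interface text tells. Its arguments: {"type":"object","properties":{"rows":{"type":"array","items":{"type":"number"}},"squeeze":{"type":"number"}},"required":["rows"]}

```bash
ls; mkdir -p pics; python3 - <<'E'
from rig import arm
import cv2,pickle
for n in ("scene","side"):
    f=arm.grab_frame(n); cv2.imwrite(f"pics/{n}0.png",f["image"]); pickle.dump(f,open(f"{n}0.pkl","wb"))
    print(n,f["camera_matrix"].tolist(),f["k1"],f["origin"],f["rotation"])
s=arm.observe(); print(s)
E
```

```text
pics
scene [[560.7478805564339, 0.0, 316.6392470043052], [0.0, 560.7478805564339, 240.1937738149059], [0.0, 0.0, 1.0]] 0.05681498728180624 [1.20753474 0.00453851 1.07927174] [ 0.69261771  0.65543834 -0.21245114 -0.2134146 ]
side [[504.80557301640374, 0.0, 317.3755042006327], [0.0, 504.80557301640374, 241.87043380152718], [0.0, 0.0, 1.0]] -0.09733146320318666 [-0.05196013  0.85483599  1.01349449] [-0.27648964  0.86749134 -0.39596565  0.11926211]
{'time_s': 0.1, 'joints': array([-1.47658995e+00,  3.13926423e-01,  4.50721982e-02,  1.30360094e+00,
       -3.98303410e-06,  1.43121757e+00]), 'dq': array([-1.08648694e-03, -3.44798520e-03,  1.33755736e-03, -7.85231707e-05,
       -1.90158146e-03,  6.88678650e-05]), 'tau': array([ 3.19833976e-03, -4.81722379e+01,  2.99245763e+01,  1.26657769e-02,
       -1.42910671e-04, -2.94165204e-06]), 'eef_pos': array([ 0.13316638, -0.55893081,  0.25548903]), 'ee_rot': array([ 9.93175498e-01,  1.16626508e-01,  1.68237346e-05, -8.29250485e-04]), 'wrist_force': array([ 0.14788309, -1.3592827 , -0.38044911]), 'wrist_torque': array([-0.00274278, -0.00490657,  0.00492068]), 'grip_force': 0.0, 'width': 0.9980468253290179}
```

View pics/scene0.png

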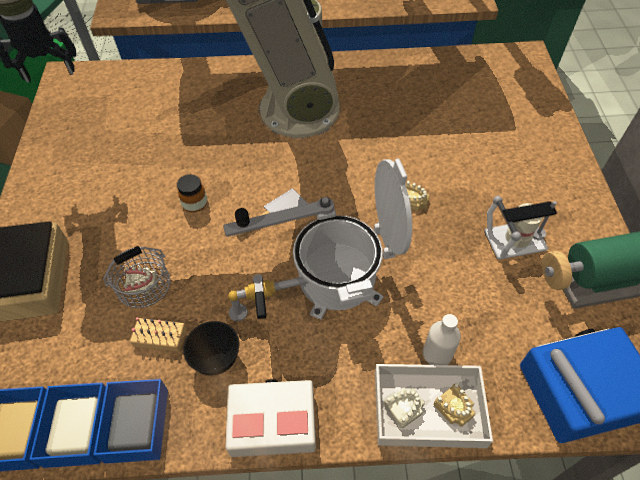

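View pics/side0.png

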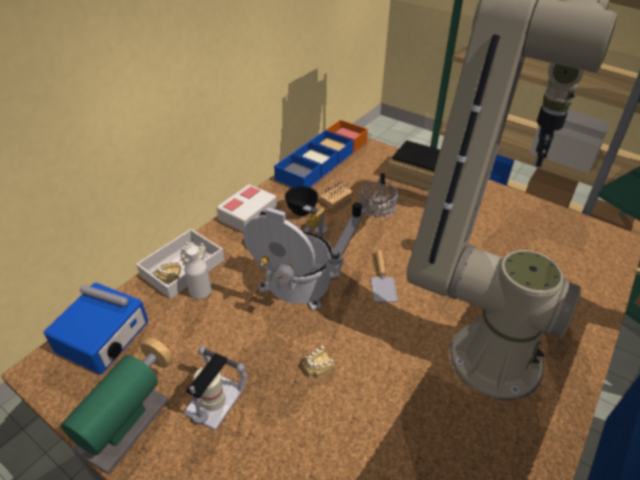

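The scene view shows the pot at about (338,252), with the lid upright to its right and the bar knob at (242,217). The valve lever is at (260,297). The basket is at (137,278) with its bail grip at (127,255). The pot's axes are roughly the world's. The side view confirms this layout.

```bash
cat > h.py <<'E'
import numpy as np,cv2,pickle
from scipy.spatial.transform import Rotation as R
def dist(f): return np.array([f["k1"],0,0,0,0],float)
def cloud(f):
    K=np.array(f["camera_matrix"]); v,u=np.mgrid[0:480,0:640]
    p=cv2.undistortPoints(np.stack([u,v],-1).reshape(-1,1,2).astype(float),K,dist(f)).reshape(480,640,2)
    z=f["z_map"][...,None].astype(float)
    c=np.concatenate([p*z,z],-1)
    w=c@R.from_quat(f["rotation"]).as_matrix().T+f["origin"]
    w[z[...,0]==0]=np.nan
    return w
def ray(f,u,v,h):
    K=np.array(f["camera_matrix"]); p=cv2.undistortPoints(np.array([[[u,v]]],float),K,dist(f))[0,0]
    d=R.from_quat(f["rotation"]).as_matrix()@np.array([p[0],p[1],1]); o=np.array(f["origin"])
    return o+d*(h-o[2])/d[2]
def proj(f,P):
    M=R.from_quat(f["rotation"]).as_matrix().T
    return cv2.projectPoints(np.array(P,float).reshape(-1,1,3),cv2.Rodrigues(M)[0],-M@np.array(f["origin"]),np.array(f["camera_matrix"]),dist(f))[0].reshape(-1,2)
def circ(x,y):
    s=np.linalg.lstsq(np.c_[2*x,2*y,np.ones_like(x)],x*x+y*y,rcond=None)[0]
    return s[0],s[1],np.sqrt(s[2]+s[0]**2+s[1]**2)
E
python3 - <<'E'
from h import *
for n in("scene","side"):
    f=pickle.load(open(n+"0.pkl","rb")); w=cloud(f)
    print(n,'bench z',np.nanmedian(w[...,2][np.abs(w[...,2])<.02]))
    if n=="scene":
        for nm,(u,v) in dict(knob=(242,214),pivot=(325,202),grip=(127,255),potfloor=(335,262),keeper=(354,285),valve=(260,297)).items():
            print(nm,np.nanmedian(w[v-2:v+3,u-2:u+3].reshape(-1,3),0))
    c=w[240,400] if n=="scene" else None
    m=(abs(w[...,2]-.105)<.003)&(abs(w[...,0]-.58)<.16)&(abs(w[...,1]-.03)<.16)
    p=w[m]; 
    # ransac-free robust circle
    best=None;rng=np.random.default_rng(0)
    for _ in range(2000):
        q=p[rng.choice(len(p),3,0)]
        x,y,r=circ(q[:,0],q[:,1])
        if not .075<r<.098: continue
        e=abs(np.hypot(p[:,0]-x,p[:,1]-y)-.086)<.008
        if best is None or e.sum()>best.sum(): best=e
    print('rim',len(p),best.sum(),circ(p[best,0],p[best,1]))
f=pickle.load(open("scene0.pkl","rb"))
g=f["image"]
a=cv2.resize(g[170:320,215:415],None,fx=4,fy=4,interpolation=cv2.INTER_CUBIC); cv2.imwrite("pics/c1.png",a)
b=cv2.resize(g[235:315,95:185],None,fx=7,fy=7,interpolation=cv2.INTER_CUBIC); cv2.imwrite("pics/c2.png",b)
E
```

```text
scene bench z 0.0007391672188850062
knob [ 0.49985599 -0.12515537  0.17521729]
pivot [0.4567795  0.04679148 0.14743799]
grip [ 0.54576983 -0.36745208  0.11619052]
potfloor [0.52364883 0.06513869 0.01548436]
keeper [0.66346269 0.09070099 0.14628864]
valve [ 0.6651012  -0.09241191  0.1228213 ]
rim 1307 1148 (np.float64(0.5550345102397694), np.float64(0.06628915893952173), np.float64(0.08577425351670794))
side bench z -0.0004882994062461732
rim 320 245 (np.float64(0.5514027245429055), np.float64(0.0673706056716814), np.float64(0.08704362628998047))
```

View pics/c1.png

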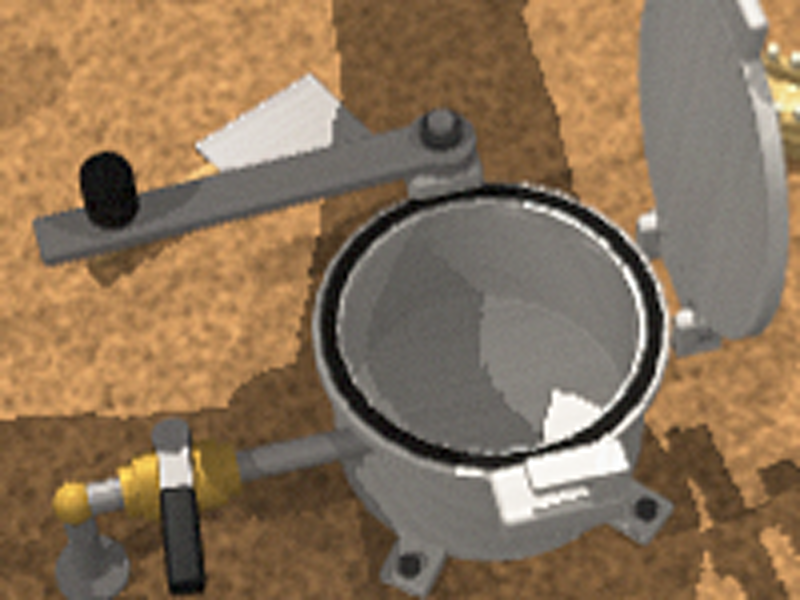

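View pics/c2.png

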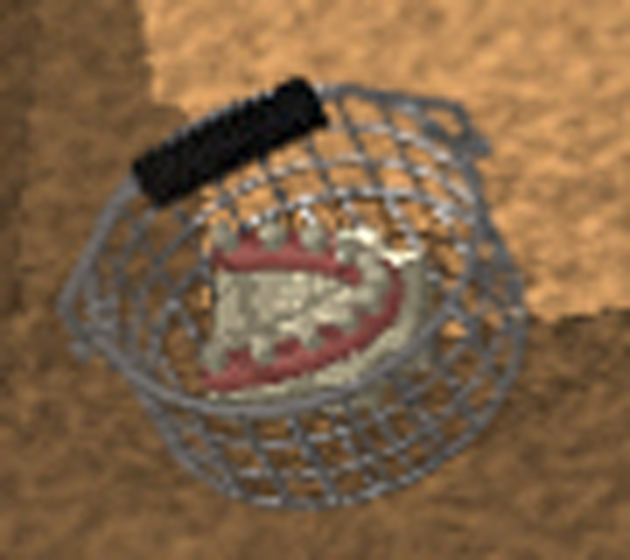

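The pot crop (×4, offset 215,170) puts the pivot at crop (440,125), the valve stem at (174,440) and the lever along the pot's +x. In the basket crop (×7, offset 95,235) the bail stands about upright. Its grip runs from crop (150,180) to (310,105), and the bail pivots are near (75,318) and (475,138).

```bash
python3 - <<'E'
from h import *
f=pickle.load(open("scene0.pkl","rb")); w=cloud(f); s=pickle.load(open("side0.pkl","rb")); ws=cloud(s)
A=lambda x,y,h: ray(f,215+x/4-.375,170+y/4-.375,h)
piv=A(440,122,.149); stem=A(174,430,.124); tip=A(187,578,.116)
knob=A(107,167,.175)
print('piv',piv,'stem',stem,'tip',tip,'knob',knob)
c=np.array([.5535,.0667])
for nm,p,l in(("piv",piv,[-.104,0]),("stem",stem,[.035,-.175])):
    d=p[:2]-c; print(nm,np.hypot(*d),np.hypot(*l),'yaw deg',np.degrees(np.arctan2(d[1],d[0])-np.arctan2(l[1],l[0])))
d=stem-piv;print('ps dist',np.hypot(*d[:2]),np.hypot(.139,.175),np.degrees(np.arctan2(d[1],d[0])-np.arctan2(-.175,.139)))
B=lambda x,y,h: ray(f,95+x/7-.43,235+y/7-.43,h)
p1=B(75,318,.06);p2=B(475,138,.06)
g1=B(150,178,.11);g2=B(313,105,.11)
print('pivots',p1,p2,np.linalg.norm(p2-p1),(p1+p2)/2);print('grip',g1,g2,np.linalg.norm(g1-g2),(g1+g2)/2)
def box(W,c,r,lo,hi):
    m=(abs(W[...,0]-c[0])<r)&(abs(W[...,1]-c[1])<r)&(W[...,2]>lo)&(W[...,2]<hi); return W[m]
for n,W in(("scene",w),("side",ws)):
    q=box(W,(.55,-.367),.05,.103,.13); print(n,'grip cloud',len(q),np.median(q,0),q.min(0),q.max(0))
    q=box(W,(.565,-.357),.08,.005,.066); print('basket',len(q),np.percentile(q,[2,98],axis=0))
    q=box(W,(.565,-.357),.075,.058,.066); print('rim',len(q),circ(q[:,0],q[:,1]))
    q=box(W,knob[:2],.03,.165,.18); print('knobtop',len(q),np.median(q,0),(q.min(0)+q.max(0))/2)
    q=box(W,piv[:2],.03,.143,.155); print('pivtop',len(q),np.median(q,0))
    q=box(W,(.555,.2),.13,.14,.36); q=q[q[:,1]>.1]; print('lid',len(q),q.min(0),q.max(0))
E
```

```text
piv [0.45201495 0.04627879 0.149     ] stem [ 0.62028825 -0.09631286  0.124     ] tip [ 0.69887216 -0.09006278  0.116     ] knob [ 0.49214874 -0.1266364   0.175     ]
piv 0.10351927945162728 0.104 yaw deg -348.62265753344235
stem 0.17616430568733665 0.17846568297574747 yaw deg 10.96954546119951
ps dist 0.22056355022716126 0.22348601745970598 11.26306805852912
pivots [ 0.5682341  -0.42495279  0.06      ] [ 0.50987029 -0.31213771  0.06      ] 0.12701802028143389 [ 0.53905219 -0.36854525  0.06      ]
grip [ 0.55250362 -0.39004719  0.11      ] [ 0.52924454 -0.34589305  0.11      ] 0.049905635980535934 [ 0.54087408 -0.36797012  0.11      ]
scene grip cloud 261 [ 0.54492783 -0.36758902  0.11408073] [ 0.52181828 -0.40215074  0.10367167] [ 0.56481532 -0.32826761  0.12197915]
basket 1531 [[ 0.49096692 -0.42160503  0.0053765 ]
 [ 0.60564376 -0.30667618  0.06415111]]
rim 242 (np.float64(0.5472577565904514), np.float64(-0.3653363067000345), np.float64(0.05793649185984363))
knobtop 141 [ 0.49949615 -0.12729434  0.17380253] [ 0.4948888  -0.12782995  0.17199593]
pivtop 66 [0.4536752  0.0467904  0.14656239]
lid 2791 [0.44332719 0.10027975 0.14001396] [0.67365212 0.19567673 0.33205848]
side grip cloud 62 [ 0.5334004  -0.36123778  0.11385993] [ 0.51808435 -0.39707159  0.10393114] [ 0.55936559 -0.33537715  0.11948284]
basket 660 [[ 0.48738012 -0.42605674  0.00527369]
 [ 0.64202676 -0.30850508  0.06391316]]
rim 91 (np.float64(0.5443194586447042), np.float64(-0.3668628505010848), np.float64(0.05741087552689653))
knobtop 70 [ 0.49043708 -0.12579383  0.17420543] [ 0.49127381 -0.12911464  0.17185343]
pivtop 40 [0.44701256 0.04642844 0.14732505]
lid 3437 [0.43765761 0.14692781 0.14008782] [0.6232094  0.21268852 0.33146836]
```

>>> drive_tool:
  rows: [0,0,-10.4,0,0,0,0,0,0,-10.4,0,0,0,0,0,0,-10.4,0,0,0,0,0,0,-10.4,0,0,0,0,0,0,-10.4,0,0,0,0,0,0,-10.4,0,0,0,0,0,0,-10.4,0,0,0,0,0,0,-10.4,0,0,0,0,0,0,-10.4,0,0,0,0,0,0,-10.4,0,0,0,0]
  squeeze: 40

```text
time_s: 1.35
eef_pos: [0.1332, -0.5591, 0.2558]
ee_rot: [0.517, 0.856, 0.0, -0.0]
wrist_force: [0.3, 0.6, -0.3]
width: 1.0
grip_force: 0.0
```

>>> drive_tool:
  rows: [0,0,0,-0.2,5,0,0.2,0,0,0,-0.2,5,0,0.2,0,0,0,-0.2,5,0,0.2,0,0,0,-0.2,5,0,0.2,0,0,0,-0.2,5,0,0.2,0,0,0,-0.2,5,0,0.2,0,0,0,-0.2,5,0,0.2,0,0,0,-0.2,5,0,0.2,0,0,0,-0.1,5,0,0.2,0,0,0,0,0,0,0.2]

```text
time_s: 2.6
eef_pos: [0.5431, -0.3651, 0.255]
ee_rot: [0.517, 0.856, 0.0, -0.001]
wrist_force: [0.0, 0.1, 0.9]
width: 0.799
grip_force: 0.0
```

```bash
cat > look.py <<'E'
import sys
from rig import arm
from h import *
n,name=sys.argv[1],sys.argv[2]
f=arm.grab_frame(n); cv2.imwrite(f"pics/{name}.png",f["image"]); pickle.dump(f,open(name+".pkl","wb"))
s=arm.observe(); y=2*np.arctan2(s["ee_rot"][1],s["ee_rot"][0])
print(s["time_s"],s["eef_pos"],'yaw',np.degrees(y),s["width"],s["joints"].round(2))
E
python3 look.py wrist w1
```

```text
2.65 [ 0.54159846 -0.36609164  0.25517048] yaw 117.57123528494112 0.8004906338444676 [-0.72  0.47  0.28  1.38 -0.    0.37]
```

View pics/w1.png

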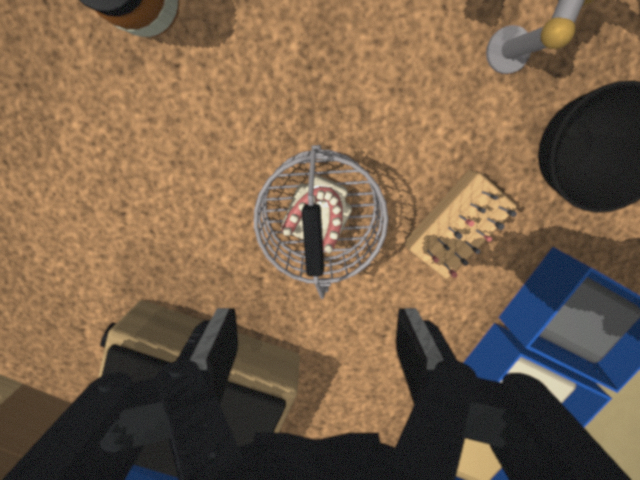

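The wrist view shows the bail grip upright from (309,206) to (316,276), nearly along the tool's x. It sits between the fingers laterally, and the image is offset along the tool's x.

```bash
python3 - <<'E'
from h import *
f=pickle.load(open("w1.pkl","rb")); w=cloud(f)
a=ray(f,311.5,208,.112);b=ray(f,315.5,273,.112);d=b-a
print(a,b,np.linalg.norm(d),(a+b)/2,np.degrees(np.arctan2(d[1],d[0])))
a=ray(f,315,154,.06);b=ray(f,321,290,.06);d=b-a; print('piv',np.linalg.norm(d),(a+b)/2,np.degrees(np.arctan2(d[1],d[0])))
q=w[(w[...,2]>.105)&(w[...,2]<.125)&(np.hypot(w[...,0]-.54,w[...,1]+.367)<.04)]; print(len(q),np.median(q,0),(q.min(0)+q.max(0))/2,q[:,2].max())
print(f["origin"])
E
```

```text
[ 0.53047092 -0.347015    0.112     ] [ 0.55701819 -0.39145745  0.112     ] 0.05176764513710602 [ 0.54374456 -0.36923622  0.112     ] -59.14842236168434
piv 0.12601773877612948 [ 0.54850178 -0.37029698  0.06      ] -59.823044267730765
1533 [ 0.54155809 -0.36616713  0.11507666] [ 0.54256954 -0.36681296  0.1114947 ] 0.11776071052632653
[ 0.50507126 -0.29065828  0.37173835]
```

>>> drive_tool:
  rows: [0,0,-2,-0.1,0,2,0.3,0,0,0,0,0,3,0.4,0,0,0,0,0,3,0.5,0,0,0,0,0,3,0.5,0,0,0,0,0,2,0.5,0,0,0,0,0,0.9,0.5,0,0,0,0,0,0,0.6,0,0,0,0,0,0,1,0,0,0,0,0,0,1,0,0,0,0,0,0,1]

```text
time_s: 3.9
eef_pos: [0.5421, -0.3687, 0.1188]
ee_rot: [0.504, 0.863, -0.0, 0.002]
wrist_force: [1.8, 1.8, 5.1]
width: 0.162
grip_force: 39.2
```

>>> drive_tool:
  rows: [0,0,0,0,0,-0.5,1,0,0,0,0,0,-1.5,1,0,0,0,0,0,-2.5,1,0,0,0,0,0,-2.5,1,0,0,0,0,0,-2.5,1,0,0,0,0,0,-2.5,1,0,0,0,0,0,-2.5,1,0,0,0,0,0,-2.5,1,0,0,0,0,0,-2,1,0,0,0,0,0,-1,1]
  squeeze: 60

```text
time_s: 5.15
eef_pos: [0.5409, -0.3685, 0.3186]
ee_rot: [0.505, 0.863, -0.0, 0.0]
wrist_force: [-0.5, 0.4, -5.7]
width: 0.153
grip_force: 58.5
```

```bash
python3 look.py wrist w2; python3 - <<'E'
from h import *
f=pickle.load(open("w2.pkl","rb")); w=cloud(f)
from rig import arm
s=arm.observe(); print(s["wrist_force"],s["grip_force"],f["origin"])
p=np.array([.5535,.0667])-s["eef_pos"][:2]; y=2*np.arctan2(s["ee_rot"][1],s["ee_rot"][0])
print('tool shift cm',100*np.array([p@[np.cos(y),np.sin(y)],p@[np.sin(y),-np.cos(y)]]))
E
```

```text
5.2 [ 0.54104452 -0.36855693  0.31941738] yaw 119.38583394091549 0.15360842975337985 [-0.72  0.48  0.44  1.53 -0.    0.34]
[ 0.30736356 -0.16762833 -4.76475726] 58.50614924915135 [ 0.50050583 -0.29496242  0.43516179]
tool shift cm [37.31429066 22.44283993]
```

View pics/w2.png

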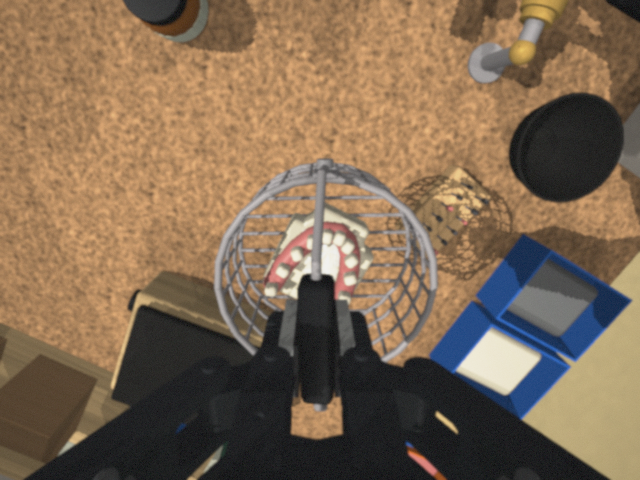

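The basket hangs level with the cast inside, and the grip is held at (316,335). Carrying it across now.

>>> drive_tool:
  rows: [0,0,0,0.4,0.2,0,1,0,0,0,1.1,0.7,0,1,0,0,0,1.9,1.1,0,1,0,0,0,2.2,1.3,0,1,0,0,0,2.2,1.3,0,1,0,0,0,2.2,1.3,0,1,0,0,0,2.2,1.3,0,1,0,0,0,2.2,1.3,0,1,0,0,0,2.2,1.3,0,1,0,0,0,2.2,1.3,0,1]

```text
time_s: 6.45
eef_pos: [0.5453, -0.1482, 0.3174]
ee_rot: [0.504, 0.863, 0.0, 0.0]
wrist_force: [-0.8, 0.4, -5.8]
width: 0.155
grip_force: 58.7
```

>>> drive_tool:
  rows: [0,0,0,2.2,1.3,0,1,0,0,0,2.2,1.3,0,1,0,0,0,2.2,1.3,0,1,0,0,0,2.2,1.3,0,1,0,0,0,2.2,1.3,0,1,0,0,0,2.2,1.3,0,1,0,0,0,2.2,1.3,0,1,0,0,0,1.6,1.0,0,1,0,0,0,0.9,0.6,0,1,0,0,0,0.4,0.2,0,1]

```text
time_s: 7.7
eef_pos: [0.5506, 0.0634, 0.3172]
ee_rot: [0.504, 0.864, -0.0, 0.0]
wrist_force: [-0.6, -0.8, -5.7]
width: 0.154
grip_force: 58.6
```

```bash
python3 look.py scene s2;python3 look.py side d2; python3 - <<'E'
from h import *
from rig import arm
s=arm.observe()
p=np.array([.5535,.0667])-s["eef_pos"][:2]; y=2*np.arctan2(s["ee_rot"][1],s["ee_rot"][0])
print('tool shift cm',100*np.array([p@[np.cos(y),np.sin(y)],p@[np.sin(y),-np.cos(y)]]),s["wrist_force"])
for n in("s2","d2"):
    f=pickle.load(open(n+".pkl","rb")); w=cloud(f)
    q=w[(w[...,2]>.185)&(w[...,2]<.255)&(np.hypot(w[...,0]-.5535,w[...,1]-.0667)<.08)]
    print(len(q),np.percentile(q,[1,99],axis=0))
    q=w[(w[...,2]>.254)&(w[...,2]<.266)&(np.hypot(w[...,0]-.5535,w[...,1]-.0667)<.08)]; print('rim',len(q),circ(q[:,0],q[:,1]))
    q=w[(abs(w[...,2]-.105)<.003)&(abs(np.hypot(w[...,0]-.5535,w[...,1]-.0667)-.085)<.012)]; print('potrim',circ(q[:,0],q[:,1]))
a=pickle.load(open("s2.pkl","rb"))["image"][100:330,240:440]; b=pickle.load(open("d2.pkl","rb"))["image"][120:350,200:400]
cv2.imwrite("pics/m2.png",cv2.resize(np.hstack([a,b]),None,fx=2,fy=2))
E
```

```text
7.75 [0.55057962 0.06347536 0.31721625] yaw 119.41800622587216 0.15027055786162455 [-0.03  0.26  0.13  1.43 -0.    1.03]
7.8 [0.55058696 0.06298103 0.31719948] yaw 119.4023304344323 0.15149512957553007 [-0.03  0.26  0.13  1.43 -0.    1.03]
tool shift cm [0.18098224 0.43636103] [-0.1980052  -0.96458483 -5.7607757 ]
1810 [[0.49980825 0.00996778 0.19776885]
 [0.61568076 0.12262011 0.25231827]]
rim 355 (np.float64(0.5557105627418177), np.float64(0.0652893763173373), np.float64(0.0583158069867671))
potrim (np.float64(0.5542204098929726), np.float64(0.06618572548970317), np.float64(0.08572921019558795))
636 [[0.49523855 0.00533959 0.19591004]
 [0.61265267 0.10959109 0.25436565]]
rim 159 (np.float64(0.5525565905834241), np.float64(0.06513678073327464), np.float64(0.057964988810291655))
potrim (np.float64(0.552242983209127), np.float64(0.06700233831233893), np.float64(0.08737253577980648))
```

View pics/m2.png

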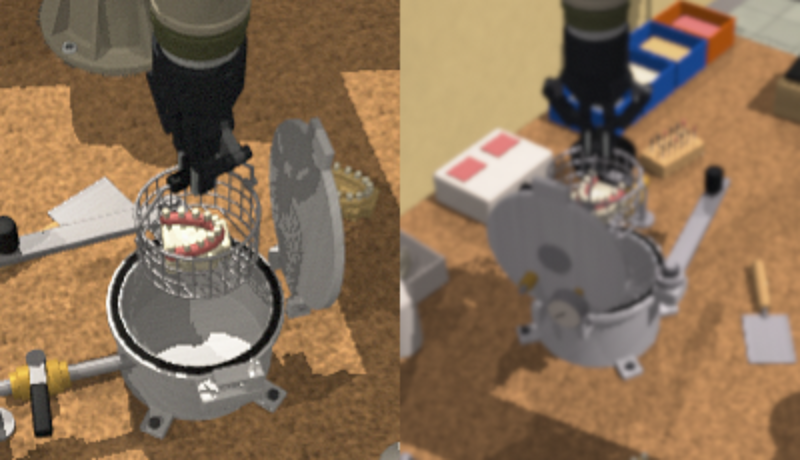

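The basket hangs centred over the pot mouth, and the rim fits agree within about 2 mm. Lowering it.

>>> drive_tool:
  rows: [0,0,0,0.1,0,0.7,1,0,0,0,0,0,1.8,1,0,0,0,0,0,2.3,1,0,0,0,0,0,2.3,1,0,0,0,0,0,2.3,1,0,0,0,0,0,2.3,1,0,0,0,0,0,2.3,1,0,0,0,0,0,1.8,1,0,0,0,0,0,1.2,1,0,0,0,0,0,0.5,1]

```text
time_s: 9.05
eef_pos: [0.5497, 0.0634, 0.1414]
ee_rot: [0.505, 0.863, -0.0, -0.001]
wrist_force: [-0.2, 1.2, -5.9]
width: 0.155
grip_force: 58.6
```

>>> drive_tool:
  rows: [0,0,0,0,0,0.3,1,0,0,0,0,0,0.3,1,0,0,0,0,0,0.2,1,0,0,0,0,0,0.1,1,0,0,0,0,0,0,1,0,0,0,0,0,0,1,0,0,0,0,0,0,1,0,0,0,0,0,0,1,0,0,0,0,0,0,1,0,0,0,0,0,0,1]

```text
time_s: 10.3
eef_pos: [0.5505, 0.0639, 0.1339]
ee_rot: [0.505, 0.863, 0.0, 0.0]
wrist_force: [-0.1, 3.5, 4.1]
width: 0.154
grip_force: 61.4
```

>>> drive_tool:
  rows: [0,0,0,0,0,0,0.7,0,0,0,0,0,0,0.7,0,0,0,0,0,0,0.7,0,0,0,0,-0.5,0,0.7,0,0,0,0,-0.6,0,0.7,0,0,0,0,-0.7,0,0.7,0,0,0,0,-0.7,0,0.7,0,0,0,0,-0.7,0,0.7,0,0,0,0,-0.4,0,0.7,0,0,0,0,0,0,0.7]

```text
time_s: 11.55
eef_pos: [0.5185, 0.0459, 0.1334]
ee_rot: [0.505, 0.863, 0.0, 0.0]
wrist_force: [0.3, 1.4, 1.2]
width: 0.298
grip_force: 0.0
```

>>> drive_tool:
  rows: [0,0,0,0,0,-1,0.7,0,0,0,0,0,-2,0.7,0,0,0,0,0,-3,0.7,0,0,0,0,0,-4,0.7,0,0,0,0,0,-5,0.8,0,0,0,0,0,-5,1,0,0,0,0,0,-1,1,0,0,0,0,0,0,1,0,0,0,0,0,0,1,0,0,0,0,0,0,1]

```text
time_s: 12.8
eef_pos: [0.5182, 0.0462, 0.3417]
ee_rot: [0.505, 0.863, -0.001, -0.001]
wrist_force: [0.4, 0.3, -1.3]
width: 0.003
grip_force: 0.0
```

```bash
python3 look.py scene s3; python3 look.py wrist w3; python3 - <<'E'
from h import *
a=pickle.load(open("s3.pkl","rb"))["image"][180:330,260:420]; b=pickle.load(open("w3.pkl","rb"))["image"]
cv2.imwrite("pics/m3.png",np.hstack([cv2.resize(a,None,fx=2.5,fy=2.5),cv2.resize(b,(400,300))[:, :400] if 0 else cv2.copyMakeBorder(cv2.resize(b,(400,300)),0,75,0,0,0)]))
for n in("s3","w3"):
    f=pickle.load(open(n+".pkl","rb")); w=cloud(f)
    m=(np.hypot(w[...,0]-.5533,w[...,1]-.0666)<.074)&(w[...,2]>.02)
    q=w[m&(f["image"].max(-1)<45)&(w[...,2]<.14)]; print('dark',len(q),np.percentile(q,[5,50,95],axis=0) if len(q) else 0)
    q=w[m&(abs(w[...,2]-.076)<.005)]; print('rim',len(q),circ(q[:,0],q[:,1]))
E
```

```text
12.85 [0.51821101 0.04614378 0.34193661] yaw 119.39392268368401 -0.0019147322264325532 [-0.07  0.2   0.1   1.48 -0.    0.99]
12.9 [0.51832029 0.04614902 0.34218319] yaw 119.39740516949698 0.0007494059243424189 [-0.07  0.2   0.1   1.48 -0.    0.99]
dark 139 [[0.5018146  0.02087591 0.08191258]
 [0.51468785 0.04514224 0.08838643]
 [0.5289934  0.06331864 0.09224548]]
rim 305 (np.float64(0.5558417258824748), np.float64(0.0662887875905411), np.float64(0.05850863063259072))
dark 581 [[0.49938146 0.02171572 0.08664244]
 [0.51258338 0.04330254 0.08837478]
 [0.52637634 0.06291401 0.08970556]]
rim 1384 (np.float64(0.5549577528582107), np.float64(0.06536698053682874), np.float64(0.0592395644726992))
```

View pics/m3.png

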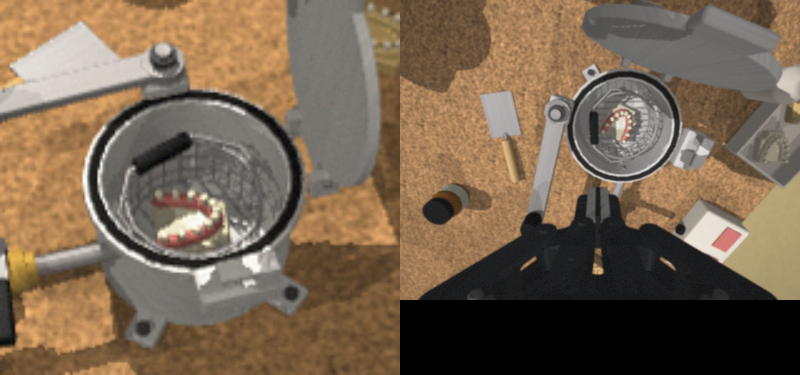

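The bail is folded: its grip top is 88 mm up, which gives about 1.44 rad. The cast is upright and the basket centred. Next I measure the lid and plan the push from behind it.

```bash
cat >> h.py <<'E'
C=np.array([.5533,.0666]);YAW=np.radians(11.2)
Rp=np.array([[np.cos(YAW),-np.sin(YAW)],[np.sin(YAW),np.cos(YAW)]])
def topot(W): return np.concatenate([(W[...,:2]-C)@Rp,W[...,2:]],-1)
def world(x,y): return C+Rp@[x,y]
def go(s,x,y):
    p=world(x,y)-s["eef_pos"][:2]; a=2*np.arctan2(s["ee_rot"][1],s["ee_rot"][0])
    return world(x,y),100*np.array([p@[np.cos(a),np.sin(a)],p@[np.sin(a),-np.cos(a)]]),'turn z to 101.2:',np.degrees(a)-101.2
E
python3 - <<'E'
from h import *
from rig import arm
s=arm.observe()
for n in("s3","w3","side0"):
    f=pickle.load(open(n+".pkl","rb")); w=topot(cloud(f))
    q=w[(abs(w[...,0])<.09)&(w[...,1]>.09)&(w[...,1]<.2)&(w[...,2]>.2)&(w[...,2]<.36)]
    q=q[~np.isnan(q).any(1)]
    if len(q)>100:
        print(n,len(q),np.percentile(q,[1,50,99],axis=0))
        k=np.polyfit(q[:,2],q[:,1],1); print('slope dy/dz',k[0],'theta',np.pi/2+np.arctan(k[0]),'y at z=.112,.3',np.polyval(k,[.112,.3]))
print(go(s,0,.19))
E
```

```text
s3 1911 [[-0.08483051  0.10155956  0.20100604]
 [ 0.0128019   0.10547796  0.26143854]
 [ 0.08780102  0.11628869  0.3297942 ]]
slope dy/dz 0.07419619770702603 theta 1.644856820560641 y at z=.112,.3 [0.09514766 0.10909654]
w3 26927 [[-0.08500388  0.10164463  0.20320946]
 [-0.00844164  0.1063121   0.28721393]
 [ 0.08033442  0.11627151  0.3285331 ]]
slope dy/dz 0.08224662717348748 theta 1.6528582504009546 y at z=.112,.3 [0.09324036 0.10870273]
side0 2213 [[-0.0871543   0.10606402  0.20147814]
 [-0.00645269  0.11294297  0.25543631]
 [ 0.08370609  0.11753427  0.32822094]]
slope dy/dz 0.025991179754508854 theta 1.5967816562143053 y at z=.112,.3 [0.10903283 0.11391917]
(array([0.51639547, 0.25298148]), array([18.11447137,  9.98497022]), 'turn z to 101.2:', np.float64(18.197405169496975))
```

>>> drive_tool:
  rows: [0,0,9.1,0,0,-3,1,0,0,9.1,0,0,-3.5,1,0,0,0,1.5,0.4,0,1,0,0,0,3,0.6,0,1,0,0,0,3.5,0.7,0,1,0,0,0,3.5,0.7,0,1,0,0,0,3.5,0.7,0,1,0,0,0,3.5,0.5,0,1,0,0,0,1.8,0.2,0,1,0,0,0,0,0,0,1]

```text
time_s: 14.15
eef_pos: [0.5162, 0.2535, 0.4073]
ee_rot: [0.634, 0.774, -0.001, -0.0]
wrist_force: [-1.4, -0.7, 0.0]
width: -0.001
grip_force: 0.0
```

```bash
python3 - <<'E'
from h import *
from rig import arm
s=arm.observe(); print(s["eef_pos"],topot(s["eef_pos"]),go(s,0,.19),s["joints"].round(2),s["wrist_force"])
E
```

```text
[0.51623225 0.25352666 0.40733624] [-5.42248622e-05  1.90566504e-01  4.07336244e-01] (array([0.51639547, 0.25298148]), array([-0.05666395,  0.00527914]), 'turn z to 101.2:', np.float64(0.14496006464057132)) [ 0.32  0.33  0.44  1.68 -0.    1.69] [-1.38934987 -0.66687442  0.00895136]
```

>>> drive_tool:
  rows: [0,0,0,0,0,1.5,1,0,0,0,0,0,2.5,1,0,0,0,0,0,2.7,1,0,0,0,0,0,2.5,1,0,0,0,0,0,1.5,1,0,0,0,-2,0,0,1,0,0,0,-2,0,0,1,0,0,0,-1,0,0,1,0,0,0,-1,0,0,1,0,0,0,-1,0,0,1]

```text
time_s: 15.4
eef_pos: [0.5305, 0.1836, 0.3017]
ee_rot: [0.635, 0.773, 0.001, 0.0]
wrist_force: [0.0, 1.3, 0.8]
width: -0.002
grip_force: 0.0
```

>>> drive_tool:
  rows: [0,0,0,-1,0,0,1,0,0,0,-1,0,0,1,0,0,0,-1,0,0.2,1,0,0,0,-1,0,0.2,1,0,0,0,-1,0,0.2,1,0,0,0,-1,0,0.2,1,0,0,0,-1,0,0.2,1,0,0,0,-1,0,0.3,1,0,0,0,-1,0,0.3,1,0,0,0,-1,0,0.3,1]

```text
time_s: 16.65
eef_pos: [0.5498, 0.0851, 0.2821]
ee_rot: [0.635, 0.773, -0.0, 0.0]
wrist_force: [-0.1, 1.6, -0.3]
width: 0.001
grip_force: 0.3
```

```bash
cat > lid.py <<'E'
import sys
from h import *
from rig import arm
s=arm.observe(); print(s["time_s"],topot(s["eef_pos"]),s["wrist_force"])
f=arm.grab_frame("scene"); pickle.dump(f,open("l.pkl","wb")); w=topot(cloud(f))
for lo,hi in((-.09,-.03),(.03,.09)):
    q=w[(w[...,0]>lo)&(w[...,0]<hi)&(w[...,1]>-.06)&(w[...,1]<.3)&(w[...,2]>.1)&(w[...,2]<.34)]
    r=np.hypot(q[:,1]-.103,q[:,2]-.112); th=np.arctan2(q[:,2]-.112,.103-q[:,1])
    print(len(q),'theta pct',np.percentile(th[r>.09],[10,50,90]) if (r>.09).any() else None)
E
python3 lid.py
```

```text
16.65 [1.15493678e-04 1.88313473e-02 2.82062863e-01] [-0.13046725  1.63509168 -0.25066263]
827 theta pct [-0.06533215  0.06164739  1.01020224]
1481 theta pct [-0.04928005  0.99800877  1.02629559]
```

>>> drive_tool:
  rows: [0,0,0,-1,0,0.3,1,0,0,0,-1,0,0.3,1,0,0,0,-1,0,0.3,1,0,0,0,-1,0,0.3,1,0,0,0,-0.5,0,0,1,0,0,0,0,0,0,1,0,0,0,0,0,0,1,0,0,0,0,0,0,1,0,0,0,0,0,0,1,0,0,0,0,0,0,1]

```text
time_s: 17.95
eef_pos: [0.5583, 0.0419, 0.2703]
ee_rot: [0.635, 0.773, -0.0, 0.0]
wrist_force: [0.6, 0.0, 1.1]
width: -0.001
grip_force: 0.0
```

```bash
python3 lid.py
```

```text
17.95 [ 1.39458248e-04 -2.52237276e-02  2.70307682e-01] [0.55402766 0.02167856 1.05714531]
1037 theta pct [0.3332917  0.35011783 0.37561997]
2222 theta pct [-0.04069384  0.34682969  0.96498531]
```

>>> drive_tool:
  rows: [0,0,10,0,-5,0,0.9,0,0,-10,0,0,0,0.7,0,0,0,-2.5,-0.8,0,0.5,0,0,0,-2.5,-0.8,0,0.4,0,0,0,-2.5,-0.8,0,0.4,0,0,0,-2.5,-0.8,0,0.4,0,0,0,-2.5,-0.8,0,0.4,0,0,0,-2.5,-0.8,0,0.4,0,0,0,-0.4,0,0,0.4,0,0,0,0,0,0,0.4]

```text
time_s: 19.25
eef_pos: [0.4921, -0.1283, 0.2703]
ee_rot: [0.635, 0.773, 0.0, -0.0]
wrist_force: [0.8, -0.1, -0.1]
width: 0.599
grip_force: 0.0
```

```bash
python3 lid.py; python3 - <<'E'
from h import *
from rig import arm
s=arm.observe(); print(go(s,-.0972,-.1789),s["width"],s["eef_pos"])
f=pickle.load(open("l.pkl","rb")); w=cloud(f); P=topot(w)
m=(P[...,2]>.128)&(P[...,2]<.18)&(P[...,1]>-.05)&(P[...,1]<.14)&(abs(P[...,0])<.09); print('proud',m.sum(),np.percentile(P[m],[2,50,98],axis=0))
m=(np.hypot(P[...,0]+.097,P[...,1]+.179)<.03)&(P[...,2]>.165)&(P[...,2]<.18);print('knob',np.median(P[m],0),P[m].min(0),P[m].max(0))
cv2.imwrite("pics/l1.png",cv2.resize(f["image"][150:340,200:430],None,fx=3,fy=3))
E
```

```text
19.25 [-0.09784339 -0.17927906  0.27025487] [ 0.83183285 -0.11476948 -0.12761709]
1263 theta pct [0.02695734 0.04917732 0.128375  ]
1822 theta pct [0.01708575 0.04111731 0.06592912]
(array([ 0.49269968, -0.12777246]), array([0.00139832, 0.05532232]), 'turn z to 101.2:', np.float64(0.010445945930555922)) 0.5981139608256112 [ 0.49215974 -0.12789373  0.27029997]
proud 591 [[-0.0890118  -0.03853762  0.12930421]
 [-0.02300983  0.04125231  0.15697705]
 [ 0.04125718  0.06519823  0.1619115 ]]
knob [-0.09239997 -0.17945429  0.17401379] [-0.10866552 -0.19271417  0.16532983] [-0.0810585  -0.16597318  0.17890661]
```

View pics/l1.png

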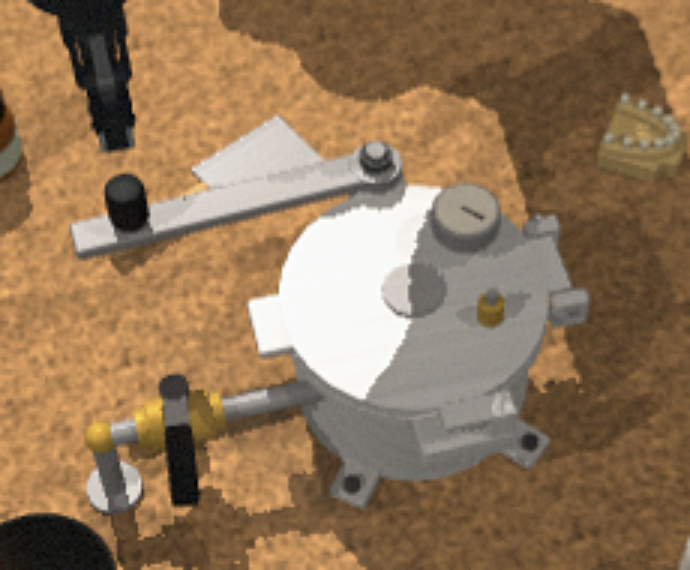

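The lid is shut. The gauge is at crop (466,217) and the relief valve at (491,305), both clear of the knob's end position. The shift acts along the axes from before the row's turn. Lowering over the knob.

>>> drive_tool:
  rows: [0,0,0,0,0,1.5,0.4,0,0,0,0,0,2.5,0.4,0,0,0,0,0,2.5,0.4,0,0,0,0,0,2,0.4,0,0,0,0,0,1,0.4,0,0,0,0,0,0.6,0.4,0,0,0,0,0,0,0.5,0,0,0,0,0,0,0.61,0,0,0,0,0,0,0.61,0,0,0,0,0,0,0.61]
  squeeze: 20

```text
time_s: 20.55
eef_pos: [0.4923, -0.1285, 0.1697]
ee_rot: [0.635, 0.773, 0.0, 0.0]
wrist_force: [-0.0, -0.1, 0.7]
width: 0.389
grip_force: 0.0
```

>>> drive_tool:
  rows: [0,0,-4.4,0.05,1.38,0,0.61,0,0,-4.4,0.05,1.38,0,0.61,0,0,-4.4,0.05,1.38,0,0.61,0,0,-4.4,0.05,1.38,0,0.61,0,0,-4.4,0.05,1.38,0,0.61,0,0,-4.4,0.05,1.38,0,0.61,0,0,-4.4,0.05,1.38,0,0.61,0,0,-4.4,0.05,1.38,0,0.61,0,0,-4.4,0.05,1.38,0,0.61,0,0,-4.4,0.05,1.38,0,0.61]

```text
time_s: 21.8
eef_pos: [0.605, -0.0547, 0.1691]
ee_rot: [0.298, 0.955, -0.0, -0.0]
wrist_force: [-1.4, -0.7, -0.7]
width: 0.39
grip_force: 0.4
```

```bash
cat > st.py <<'E'
from h import *
from rig import arm
s=arm.observe(); p=topot(s["eef_pos"]); d=p[:2]-[-.104,0]
print(s["time_s"],p,'r',np.hypot(*d),'ang',-np.arctan2(d[1],d[0]),'toolyaw-pot',np.degrees(2*np.arctan2(s["ee_rot"][1],s["ee_rot"][0])-YAW),s["wrist_force"],s["width"])
E
python3 st.py
```

```text
21.8 [ 0.02716158 -0.12900226  0.16913903] r 0.18396995182592218 ang 0.7770985325199888 toolyaw-pot 134.1248253586648 [-1.36221148 -0.68207886 -0.6863213 ] 0.390431755246925
```

>>> drive_tool:
  rows: [0,0,-4.4,0.1,1.38,0,0.61,0,0,-4.4,0.1,1.38,0,0.61,0,0,-4.4,0.1,1.38,0,0.61,0,0,-4.4,0.1,1.38,0,0.61,0,0,-4.4,0.1,1.38,0,0.61,0,0,-4.4,0.1,1.38,0,0.61,0,0,-4.4,0.05,1.38,0,0.61,0,0,-4.4,0.05,1.38,0,0.61,0,0,-4.4,0.05,1.38,0,0.61,0,0,-4.4,0.05,1.38,0,0.61]

```text
time_s: 23.05
eef_pos: [0.6323, 0.0778, 0.1692]
ee_rot: [-0.081, 0.997, -0.0, -0.0]
wrist_force: [-0.3, -0.6, -0.6]
width: 0.392
grip_force: 0.4
```

>>> drive_tool:
  rows: [0,0,0,0,0.2,0,0.61,0,0,0,0,0.2,0,0.61,0,0,0,0,0.1,0,0.61,0,0,0,0,0.1,0,0.61,0,0,0,0,0,0,0.61,0,0,0,0,0,0,0.61,0,0,0,0,0,0,0.61,0,0,0,0,0,0,0.61,0,0,0,0,0,0,0.61,0,0,0,0,0,0,0.61]

```text
time_s: 24.3
eef_pos: [0.6316, 0.0836, 0.1693]
ee_rot: [-0.08, 0.997, -0.0, 0.0]
wrist_force: [0.5, -0.4, 0.0]
width: 0.39
grip_force: 0.5
```

```bash
python3 st.py
```

```text
24.3 [0.08009227 0.00143061 0.16930438] r 0.18409782709280093 ang -0.007771010737164515 toolyaw-pot 177.99583695528182 [ 0.46574362 -0.39759113  0.01309285] 0.3903822973704716
```

>>> drive_tool:
  rows: [0,0,0,0,0.1,0,0.61,0,0,0,0,0.1,0,0.61,0,0,0,0,0.1,0,0.61,0,0,0,0,0.1,0,0.61,0,0,0,0,0.1,0,0.61,0,0,0,0,0,0,0.61,0,0,0,0,0,0,0.61,0,0,0,0,0,0,0.61,0,0,0,0,0,0,0.61,0,0,0,0,0,0,0.61]

```text
time_s: 25.55
eef_pos: [0.6316, 0.084, 0.1692]
ee_rot: [-0.078, 0.997, -0.004, 0.0]
wrist_force: [2.0, -14.7, -2.2]
width: 0.393
grip_force: 7.9
```

```bash
python3 st.py
```

```text
25.55 [0.08019331 0.00183869 0.16923389] r 0.18420248823452925 ang -0.009982070393707191 toolyaw-pot 177.78813669853162 [  2.04353487 -14.71717805  -2.20474859] 0.3927919822509796
```

>>> drive_tool:
  rows: [0,0,0,0,-0.4,0,0.61,0,0,0,0,-0.4,0,0.5,0,0,0,0,0,0,0.4,0,0,0,0,0,0,0.4,0,0,0,0,0,-2,0.4,0,0,0,0,0,-2.5,0.4,0,0,0,0,0,-2.5,0.4,0,0,0,0,0,-2,0.4,0,0,0,0,0,-1,0.4,0,0,0,0,0,0,0.4]

```text
time_s: 26.8
eef_pos: [0.6322, 0.0809, 0.2698]
ee_rot: [-0.08, 0.997, -0.0, 0.001]
wrist_force: [1.0, 0.8, 0.5]
width: 0.598
grip_force: 0.0
```

```bash
python3 look.py scene s5; python3 st.py; python3 - <<'E'
from h import *
from rig import arm
s=arm.observe(); f=pickle.load(open("s5.pkl","rb")); w=topot(cloud(f)); print(go(s,.101,-.177))
q=w[(w[...,2]>.119)&(w[...,2]<.13)&(w[...,0]>.06)&(w[...,0]<.14)&(w[...,1]<-.15)&(w[...,1]>-.21)]; print('lever',len(q),np.median(q,0),q.min(0),q.max(0),'angle',-np.polyfit(q[:,0],q[:,1],1)[0])
q=w[(w[...,2]>.129)&(w[...,2]<.14)&(w[...,0]>-.07)&(w[...,0]<.05)&(abs(w[...,1])<.03)]; print('bar',len(q),np.median(q,0),'ang',-np.polyfit(q[:,0],q[:,1],1)[0])
q=w[(w[...,2]>.171)&(w[...,2]<.18)&(np.hypot(w[...,0]-.076,w[...,1])<.03)]; print('knob',len(q),(q.min(0)+q.max(0))/2)
cv2.imwrite("pics/l2.png",cv2.resize(f["image"][150:340,200:430],None,fx=3,fy=3))
E
```

```text
26.85 [0.63188249 0.0808208  0.26885883] yaw 189.2081275141711 0.5967359648351421 [ 0.    0.44  0.26  1.39 -0.   -0.16]
26.85 [ 0.07984807 -0.00131345  0.26885883] r 0.18385276097641487 ang 0.00714411846541864 toolyaw-pot 178.00812751417112 [-0.10384034  0.30024234 -0.00693962] 0.5967359648351421
(array([ 0.68675595, -0.08741139]), array([ -2.72456158, -17.48451966]), 'turn z to 101.2:', np.float64(88.00812751417111))
lever 235 [ 0.09331658 -0.18057425  0.12316769] [ 0.06006387 -0.19081039  0.11916115] [ 0.12097633 -0.17024319  0.12799061] angle 0.0834759930657227
bar 299 [1.72072861e-02 7.39243370e-05 1.34104774e-01] ang 0.01527667902362955
knob 135 [ 0.0766128  -0.00048168  0.17491264]
```

View pics/l2.png

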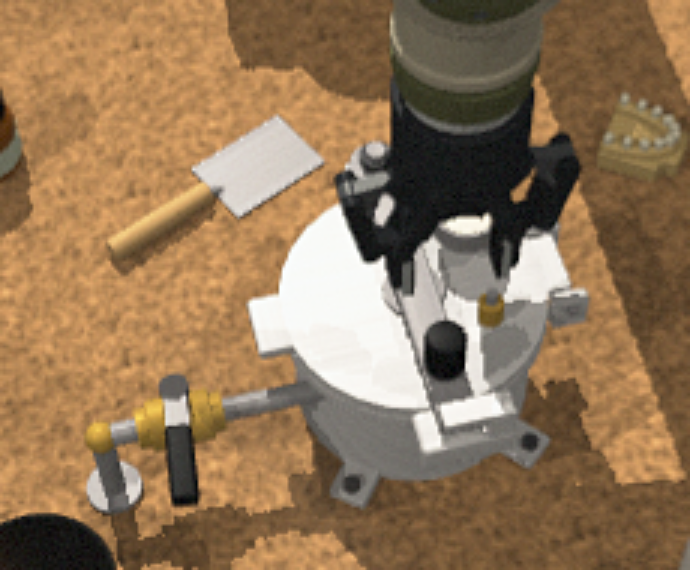

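The bar lies across the lid with its tip in the keeper at crop (465,415), and the measured angle is about 0. The valve lever is still across the pipe at (182,465).

>>> drive_tool:
  rows: [0,0,0,-0.3,-2,0,0.5,0,0,0,-0.4,-2.5,0,0.5,0,0,0,-0.4,-2.5,0,0.5,0,0,0,-0.4,-2.5,0,0.5,0,0,0,-0.4,-2.5,0,0.5,0,0,0,-0.4,-2.5,0,0.5,0,0,0,-0.4,-2,0,0.5,0,0,0,0,-1.3,0,0.5,0,0,0,0,0,2,0.5,0,0,0,0,0,3,0.5]

```text
time_s: 28.1
eef_pos: [0.6879, -0.0911, 0.22]
ee_rot: [-0.08, 0.997, -0.0, 0.001]
wrist_force: [-0.2, 0.0, -0.3]
width: 0.503
grip_force: 0.0
```

>>> drive_tool:
  rows: [0,0,0,0,0,2,0.5,0,0,0,0,0,2,0.5,0,0,0,0,0,2,0.5,0,0,0,0,0,1.5,0.5,0,0,0,0,0,0.8,0.5,0,0,0,0,0,0.5,0.6,0,0,0,0,0,0,0.7,0,0,0,0,0,0,0.7,0,0,0,0,0,0,0.7,0,0,0,0,0,0,0.7]

```text
time_s: 29.35
eef_pos: [0.6872, -0.0908, 0.1316]
ee_rot: [-0.08, 0.997, -0.0, 0.0]
wrist_force: [-1.2, -0.6, 0.4]
width: 0.296
grip_force: 0.0
```

```bash
sed -i 's/\[-.104,0\]/[.035,-.175]/' st.py; python3 st.py
```

```text
29.35 [ 0.10082129 -0.18044067  0.13163049] r 0.06604576761900773 ang 0.0824707368245238 toolyaw-pot 177.99411409071917 [-1.18762765 -0.64693078  0.37111338] 0.29610827325165173
```

>>> drive_tool:
  rows: [0,0,5,0.03,-0.57,0,0.7,0,0,5,0.03,-0.57,0,0.7,0,0,5,0.03,-0.57,0,0.7,0,0,5,0.03,-0.57,0,0.7,0,0,5,0.03,-0.57,0,0.7,0,0,5,0.03,-0.57,0,0.7,0,0,5,0.03,-0.57,0,0.7,0,0,5,0.03,-0.57,0,0.7,0,0,5,0.03,-0.57,0,0.7,0,0,5,0.03,-0.57,0,0.7]

```text
time_s: 30.6
eef_pos: [0.6714, -0.1434, 0.1313]
ee_rot: [0.35, 0.937, 0.0, -0.0]
wrist_force: [-0.2, 0.8, 0.0]
width: 0.296
grip_force: 0.6
```

```bash
python3 st.py
```

```text
30.6 [ 0.07507808 -0.22898748  0.13133332] r 0.06723764383155634 ang 0.9322035435140184 toolyaw-pot 127.85576294829454 [-0.20699302  0.75950516  0.04329997] 0.29585333695681587
```

>>> drive_tool:
  rows: [0,0,5,0.04,-0.57,0,0.7,0,0,5,0.04,-0.57,0,0.7,0,0,5,0.04,-0.57,0,0.7,0,0,5,0.04,-0.57,0,0.7,0,0,5,0.04,-0.57,0,0.7,0,0,5,0.04,-0.57,0,0.7,0,0,5,0.04,-0.57,0,0.7,0,0,2,0,-0.2,0,0.7,0,0,0,0,-0.1,0,0.7,0,0,0,0,-0.1,0,0.7]

```text
time_s: 31.85
eef_pos: [0.6339, -0.1647, 0.1314]
ee_rot: [0.628, 0.778, 0.0, 0.0]
wrist_force: [1.5, -0.8, -1.2]
width: 0.299
grip_force: 0.6
```

```bash
python3 st.py
```

```text
31.85 [ 0.03417168 -0.2425567   0.1314363 ] r 0.06756177537315353 ang 1.5830568099209446 toolyaw-pot 91.04309946107408 [ 1.4939419  -0.76422344 -1.22734136] 0.299180425756235
```

>>> drive_tool:
  rows: [0,0,0,0,-0.1,0,0.7,0,0,0,0,-0.1,0,0.7,0,0,0,0,-0.1,0,0.7,0,0,0,0,-0.1,0,0.7,0,0,0,0,-0.1,0,0.7,0,0,0,0,0,0,0.7,0,0,0,0,0,0,0.7,0,0,0,0,0,0,0.7,0,0,0,0,0,0,0.7,0,0,0,0,0,0,0.7]

```text
time_s: 33.1
eef_pos: [0.6306, -0.1655, 0.1315]
ee_rot: [0.628, 0.778, 0.001, 0.001]
wrist_force: [7.6, -0.7, -2.9]
width: 0.299
grip_force: 3.7
```

```bash
python3 st.py
```

```text
33.1 [ 0.0307778  -0.2426884   0.13150876] r 0.06781995696008493 ang 1.6330926150254792 toolyaw-pot 91.02586700000424 [ 7.60732177 -0.71945347 -2.90306519] 0.29921936583542647
```

The force rose to 7.6 N, so the lever is at its stop. Backing off and rising clear.

>>> drive_tool:
  rows: [0,0,0,0,0.3,0,0.7,0,0,0,0,0.2,0,0.6,0,0,0,0,0,0,0.5,0,0,0,0,0,0,0.5,0,0,0,0,0,-1.5,0.5,0,0,0,0,0,-3,0.5,0,0,0,0,0,-3.5,0.5,0,0,0,0,0,-3.5,0.5,0,0,0,0,0,-2,0.5,0,0,0,0,0,0,0.5]

```text
time_s: 34.35
eef_pos: [0.6346, -0.165, 0.2695]
ee_rot: [0.628, 0.778, 0.001, 0.003]
wrist_force: [-0.6, 0.2, 0.2]
width: 0.504
grip_force: 0.0
```

```bash
python3 look.py scene s6; python3 - <<'E'
from h import *
f=pickle.load(open("s6.pkl","rb")); w=topot(cloud(f))
q=w[(w[...,2]>.118)&(w[...,2]<.13)&(abs(w[...,0]-.035)<.03)&(w[...,1]<-.2)&(w[...,1]>-.28)]; print('lever',len(q),np.median(q,0),'angle',np.pi/2+np.polyfit(q[:,1],q[:,0],1)[0])
q=w[(w[...,2]>.171)&(w[...,2]<.18)&(np.hypot(w[...,0]-.076,w[...,1])<.03)]; print('knob',(q.min(0)+q.max(0))/2)
q=w[(np.hypot(w[...,0]-.03,w[...,1]+.06)<.02)];print('lid z',np.median(q[:,2]))
cv2.imwrite("pics/l3.png",f["image"])
E
```

```text
34.4 [ 0.63397714 -0.1647453   0.26759321] yaw 102.19150215404781 0.501664597812736 [-0.38  0.47  0.31  1.41 -0.    0.98]
lever 244 [ 0.0368128  -0.23146716  0.12250478] angle 1.5694540856042851
knob [ 0.07692411 -0.00091891  0.17509826]
lid z 0.11665836796007834
```

View pics/l3.png

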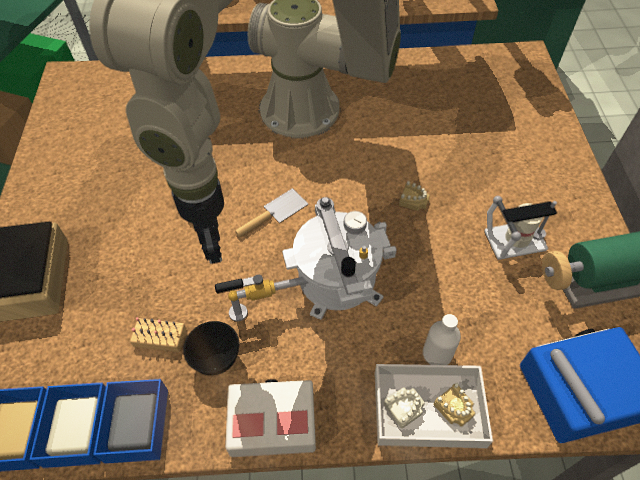

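The lever lies in line with its pipe at (235,287). The bar and knob sit across the shut lid at (348,266), the arm is clear, and the bystanders have not moved. Handing in.

```bash
python3 -c "
from rig import arm
print(arm.finish_job())"
```

```text
the job is handed in; nothing more can be done
None
```

I handed the job in at about 34 s of the 72 s; the hand-in gave no verdict, but my last measurements show every step done: basket level in the pot, bail folded, lid shut, bar home in its keeper, and the valve lever at its stop (about 1.57 rad).

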